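File the punched case in the lever arch file

TASK

Lift the lever of the open lever arch file so that its rings spring open, take the orange punched case out of the rack and put it on the two posts, lying flat on the file's cover with its label up, then press the lever fully down so that the rings close through the case. Leave the blue case in the rack, the mug and the black power tower where they are.

Things in the scene. Friction and masses are not known exactly. Their poses are not given: they have to be found in the camera images.
- file: Green lever arch file lying open and flat, fixed to the desk. Origin on the desk midway between its two posts, z up. Covers 3 mm thick, 320 mm along y; the near cover runs from x = -115 to 60 mm, the rest lies flat beyond to 309. The case goes on the -x side of the posts. Steel base plate, 6 mm high: x = 16 to 52, y = -78 to 90. The lever is at the +y end.
- post_a (a point): Foot of the steel post at file x = 0, y = +40 mm, on the cover's top (3 mm above the desk). Each post is 6 mm thick with a pointed top 45 mm above the desk. Axes as the file's.
- post_b (a point): Foot of the same kind of post at file x = 0, y = -40 mm, on the cover's top. Axes as the file's.
- rings (a joint): Angle of the two wire arches, which move with the lever. They are hinged at file x = 42 mm, 12 mm above the desk. 0: shut, tips on the posts, wire top 57 mm above the desk. 1.05 rad: open, swung away to file +x, tips at about x = 51 mm and 66 mm up.
- lever_hinge (a point): Hinge of the lever, at file x = 20, y = 80 mm, 28 mm above the desk, between two plates 18 mm long (y = 71 to 89, x = 9 to 31). The hinge axis runs along the file's x. Axes as the file's.
- lever_tip (a point): Centre of the black thumb roll at the lever's tip: a cylinder 14 mm in diameter and 24 mm long along the file's x, 78 mm from the hinge. Its ends are free, so it can be pinched from above across its 24 mm length; it turns between the fingers as the lever swings.
- lever (a joint): Lever angle. 0: pressed fully down, rings shut, the lever points to file +y and rises 0.21 rad above level. It grows as the tip is lifted, to 1.15 rad: rings wide open, lever 1.36 rad above level. An over-centre spring snaps it down below about 0.57 and fully open beyond, and holds it at either end. A few newtons at the tip move it.
- rack: Wooden rack fixed on the desk, 130 mm along x, 146 mm along y. Origin at the centre of its underside. Two slots along y, 25 mm wide, at x = -32 and 32 mm; floor 8 mm and walls (4 mm thick) 48 mm above the desk. Its -x side faces the robot and the desk there is free for 160 mm. One slot holds the orange case, the other the blue one; which varies.
- case_center (a point): Centre of the box part of the orange plastic case (about 150 g) standing on edge in the rack, top 86 mm above the desk. Axes as it stands: z up, y along its length, x through its thickness towards the front with the white label; its back faces the robot. Box 22 (x) by 130 (y) by 56 (z) mm. Only its top edge (22 mm) can be pinched in the rack; lying flat, it can be taken across the 56 mm.
- hole_a (a point): 12 mm square hole, on post_a when filed, in the case's flange: the flange is 6 mm thick, flush with the back, along the box's bottom edge, 28 to 50 mm below case_center. This point is the hole's centre on the back face, from case_center x = -11, y = 40, z = -39 mm, same axes. Filed, the case lies on its back: its x up, its y along the file's y, its z along the file's -x.
- hole_b (a point): The same hole at the case's y = -40 mm; on post_b when filed.
- other_center (a point): Centre of the box part of the blue case, of the same shape, in the other slot of the rack: to be left there.
- mug: White mug, 80 mm across and 90 mm high, standing at the near left of the file; origin under its centre. Leave it alone.
- tower: Black power tower, about 100 x 100 x 172 mm, standing to the left; origin under its centre. Leave it alone.

How it is judged:
By the outcome, as a careful person would: the job done as asked, in the order asked, and still so for the second after the job is handed in, with the robot touching nothing.
It also fails if it takes over 72 s, if anything falls off the work surface, if the arm or the gripper's body presses on something with over 40 N, if the wrist force passes 120 N, or if a joint passes its speed limit or range.

ROBOT

A 6-joint arm with a two-finger parallel gripper is mounted at the origin on the work surface. World frame = base frame: x ahead of the robot, y to its left, z up, the work surface at z = 0. Lengths are in m, angles in rad, forces in N, time in s.
With the tool pointing down it reaches from about 0.4 to 0.825 m from the base axis. Payload 7 kg.
Tool frame: the origin (TCP) lies at the centre of the arm's flange, where the gripper is bolted on; the fingertips stand 178 mm ahead of it and the grasp point (between the pads) lies 159 mm ahead of it; z points along the fingers, y is the direction in which the jaws open and shut (so a half turn about z gives the same grasp; the last joint's range is limited). The gripper opens to 88 mm and grips with 3 to 60 N. Pads are 19 mm wide; open, the fingers measure 130 mm over their backs; the gripper's body (78 mm by 193 mm) begins 47 mm behind the grasp point.
Start: joints at [1.476, 0.359, 0.012, 0, -1.224, -0.288], TCP at [0.252, 0.626, 0.405] pointing down, gripper open.
Joint ranges: [-3.07, 3.07], [-1.43, 2.12], [-1.02, 1.25], [-3.03, 1.67], [-3.05, -0], [-3.03, 3.03]. Speed limits (rad/s): [2.39, 2.39, 3.01, 3.14, 3.14, 3.14].

INTERFACE

Orientations are given as [roll, pitch, yaw] about the fixed x, y, z axes, in that order (R = Rz(yaw) Ry(pitch) Rx(roll)).
In Python, from station import * gives the robot as it stands.
- The arm moves only by the tool send_rows, never from a script. Its argument "motion" is a list of rows, each an object with "offset": the shift along the tool's x, y, z in cm, a list of three; "turn": the turn about the tool's z in degrees. In form: [{"offset": [x, y, z], "turn": turn}, ...]. A call has 1 to 8 rows; each row is the pose to reach, as a shift and turn from the pose commanded when the call began, along the tool's axes at that moment; what a row does not reach only later rows make up. A row lasts 1/10 s, in which the tool goes at most 50 mm and 8.59 degrees, less where a joint would pass 70% of its speed; a pose out of reach is approached as far as the arm can. A call with a gripper value outside its range is refused whole. "hand" is the opening, from -1 (shut) to 1 (fully open), set as the call begins (left out, the last holds). The fingers move at their own pace and stop on an object; "squeeze" is the grip in N (left out, the last holds). Time passes only in rows, so rows that repeat a pose let the fingers close. It gives the time, the measured TCP pose, the force and the opening at its end, in the units of the state.
- get_state(): the state, without advancing time (a new reading comes with each control period).
- grab_frame(name): name is "scene" or "top"; returns a dict with "frame" (384x512x3 uint8, blue, green, red), "range_z" (384x512 float32, m along the optical axis (not along the pixel's ray), 0 where there is no reading), "vertical_fov" (degrees; the focal length in pixels is half the picture's height over the tangent of half this angle, whatever the lens; pixels are square), "cx", "cy" (the principal point, pixels), "k1" (the pictures are not rectified: a ray, as slopes to the right and down, at radius r is drawn at 1 + k1 r^2 times it, then the intrinsics apply), "cam_to_world" (4x4, takes a point from camera to world coordinates). Camera axes: x right, y up, looking along -z (the intrinsics and any distortion apply to the point x, -y, -z); pixel columns grow to the right and rows downward; lengths in m; the calibration is good to about 2 mm. A picture is of the moment at which its call begins.
- job_done(): hands the job in, once; it reports no verdict.
The state is a dict: "t": time; "q": joint angles; "qd": joint speeds; "joint_efforts": joint torques, N m; "eef_pos": TCP position; "ee_rot": TCP orientation; "force": force on the tool from outside, world axes, zero at the start; "moment": the same for the moment, N m; "width": finger opening in m.
Only numpy, scipy, OpenCV 4.12 (cv2) and the standard library are available. Lean on these libraries where they do the work, as an engineer would, in place of code of your own. Each camera call takes 0.05 s, during which the arm holds its last target. There are 200 camera calls.

## Working session

There is one attempt and no reset: what is moved stays moved. The work goes in short steps, Python scripts to look and compute and a tool call to move; the robot and the scene stay as the last step left them, time stands still between calls to the robot, and variables do not carry over. Pictures are saved under pics/ and viewed, about 8 in all and at most 12, crops included, and the job is handed in when it is done.

Besides the shell and the picture viewer there is one more tool, called after ">>>" as name(argument=value, ...) on one line, values as JSON. send_rows: Moves the arm, as the interface text tells. Its arguments: {"type":"object","properties":{"motion":{"type":"array"},"hand":{"type":"number"},"squeeze":{"type":"number"}},"required":["motion"]}

```bash
mkdir -p pics; ls
cat > h.py <<'E'
from station import *
import numpy as np, cv2
def grab(n):
    f=grab_frame(n); f['f']=192/np.tan(np.radians(f['vertical_fov'])/2); return f
def pt(f,u,v,d=None,z=None):
    """pixel -> world; with depth (image/d) or on plane z"""
    x=np.array([(u-f['cx'])/f['f'],(v-f['cy'])/f['f']]); s=x.copy()
    for _ in range(20): s=x/(1+f['k1']*(s@s))
    M=np.array(f['cam_to_world']); r=M[:3,:3]@np.array([s[0],-s[1],-1]); o=M[:3,3]
    if z is not None: return o+r*(z-o[2])/r[2]
    if d is None: d=f['range_z'][int(round(v)),int(round(u))]
    return o+r*d
def cloud(f):
    v,u=np.mgrid[0:384,0:512]; x=np.stack([(u-f['cx'])/f['f'],(v-f['cy'])/f['f']],-1); s=x.copy()
    for _ in range(20): s=x/(1+f['k1']*(s**2).sum(-1,keepdims=True))
    M=np.array(f['cam_to_world']); c=np.stack([s[...,0],-s[...,1],-np.ones((384,512))],-1)*f['range_z'][...,None]
    return c@M[:3,:3].T+M[:3,3]
def px(f,p):
    M=np.array(f['cam_to_world']); c=M[:3,:3].T@(np.array(p)-M[:3,3]); s=np.array([c[0],-c[1]])/-c[2]
    s=s*(1+f['k1']*(s@s)); return s*f['f']+[f['cx'],f['cy']]
E
python3 - <<'E'
from h import *
for n in('scene','top'):
    f=grab(n); cv2.imwrite(f'pics/{n}0.png',cv2.resize(f['frame'],(800,600),interpolation=cv2.INTER_CUBIC)); print(n,f['f'],f['cx'],f['cy'],f['k1'],np.round(f['cam_to_world'],3))
    np.savez(f'{n}0.npz',**f)
print(get_state())
E
```

```text
pics
scene 458.70199317175667 260.5696746665018 189.73702938879475 0.0213137669631362 [[ 0.893 -0.36   0.27   0.814]
 [ 0.45   0.733 -0.51  -0.558]
 [-0.014  0.577  0.817  1.016]
 [ 0.     0.     0.     1.   ]]
top 405.1114376791835 255.6663828770858 189.09909020338844 -0.1379383751983424 [[-0.004  0.985 -0.172  0.31 ]
 [-1.    -0.005 -0.004  0.023]
 [-0.005  0.172  0.985  1.109]
 [ 0.     0.     0.     1.   ]]
{'t': 0.1, 'q': array([ 1.47611281e+00,  3.59315321e-01,  1.11430747e-02, -3.26755679e-04,
       -1.22408014e+00, -2.88097162e-01]), 'qd': array([ 0.00136972, -0.00200978,  0.00271711,  0.00349795,  0.00019001,
       -0.00103938]), 'joint_efforts': array([-7.89879505e-04, -5.84162092e+01,  2.93751007e+01,  7.01555461e+00,
        1.01270154e-02, -5.08091250e-05]), 'eef_pos': array([0.25204971, 0.62598772, 0.40380963]), 'ee_rot': array([ 3.14010932e+00, -1.19221690e-04, -3.82891847e-01]), 'force': array([ 0.33933887, -0.43971582, -0.1578059 ]), 'moment': array([-0.00887472,  0.04073241,  0.04811349]), 'width': 0.08756443657287591}
```

View pics/scene0.png

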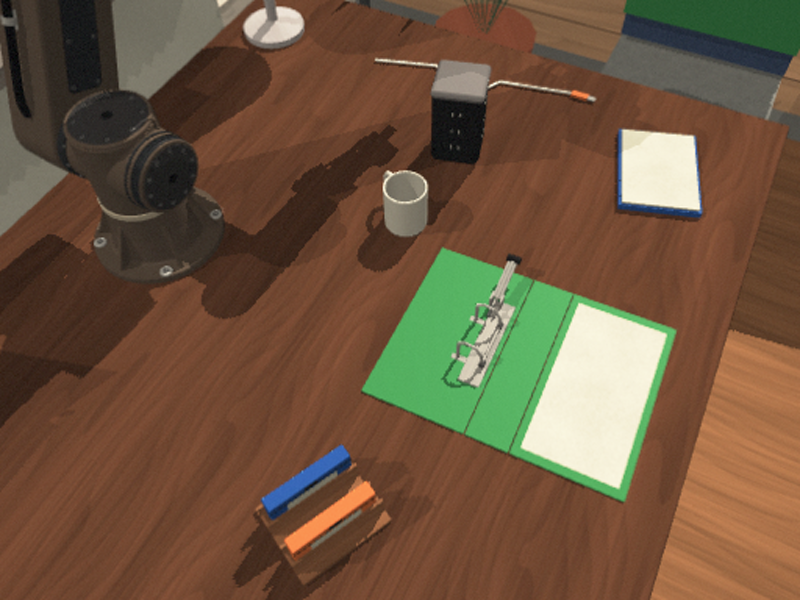

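View pics/top0.png

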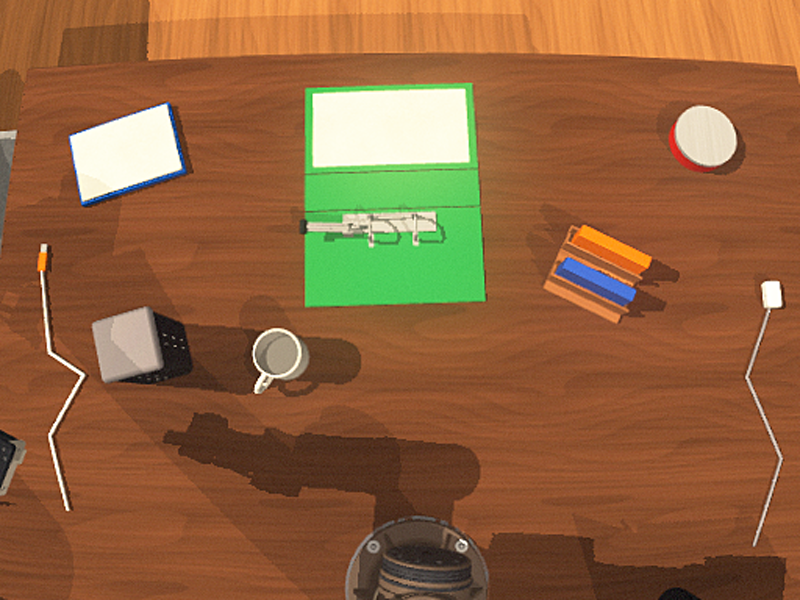

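The scene view shows the lever roll at (513,259), blue case in the near slot and orange in the far one. In the top view the file corners are at (305,306), (485,300), (472,83), (305,88), and the orange top runs from about (577,230) to (650,265).

Run:
```python
from h import *
T=dict(np.load('top0.npz')); S=dict(np.load('scene0.npz'))
def masks(f):
    h=cv2.cvtColor(f['frame'],cv2.COLOR_BGR2HSV); return h
for n,f in(('top',T),('scene',S)):
    h=masks(f); P=cloud(f)
    g=(h[...,0]>50)&(h[...,0]<75)&(h[...,1]>120); 
    g&=(P[...,0]>.3)&(P[...,0]<1.1)&(abs(P[...,2])<.03)
    cnt=max(cv2.findContours(g.astype(np.uint8),0,1)[0],key=cv2.contourArea)
    W=np.array([pt(f,u,v,z=.003)[:2] for u,v in cnt[:,0]],np.float32)
    r=cv2.minAreaRect(W); print(n,'green',r, np.round(cv2.boxPoints(r),4).tolist())
    for nm,lo,hi in(('or',8,16),('bl',108,125)):
        o=(h[...,0]>=lo)&(h[...,0]<=hi)&(h[...,1]>170)&(abs(P[...,2]-.086)<.006)&(P[...,0]>.4)&(P[...,0]<.8)&(P[...,1]<-.1)
        cn=max(cv2.findContours(o.astype(np.uint8),0,1)[0],key=cv2.contourArea)
        W=np.array([pt(f,u,v,z=.086)[:2] for u,v in cn[:,0]],np.float32); r=cv2.minAreaRect(W)
        print(nm,o.sum(),'z',np.median(P[o][:,2]),r,np.round(cv2.boxPoints(r),4).tolist())
    # black roll
    k=(h[...,2]<60)&(P[...,2]>.02)&(P[...,2]<.08)&(P[...,0]>.55)&(P[...,0]<.85)&(P[...,1]>.05)&(P[...,1]<.3)
    print('roll',k.sum(),P[k].mean(0),P[k].max(0), np.argwhere(k).mean(0))
c=T['frame'][120:170,185:290]; a=cv2.resize(c,None,fx=7,fy=5.7*7/5.7,interpolation=cv2.INTER_CUBIC)[:300]
c2=S['frame'][155:255,270:345]; b=cv2.resize(c2,None,fx=5,fy=5,interpolation=cv2.INTER_CUBIC)
cv2.imwrite('pics/a.png',cv2.resize(T['frame'][125:165,185:291],None,fx=7.5,fy=7.5,interpolation=cv2.INTER_CUBIC)); cv2.imwrite('pics/b.png',cv2.resize(S['frame'][150:255,270:350],None,fx=5.7,fy=5.7,interpolation=cv2.INTER_CUBIC))
```

```text
top green ((0.7014986276626587, 0.04128788411617279), (0.42459502816200256, 0.32032880187034607), 1.621812343597412) [[0.4848000109195709, 0.19539999961853027], [0.49380001425743103, -0.12479999661445618], [0.9182000160217285, -0.1128000020980835], [0.9092000126838684, 0.20739999413490295]]
or 93 z 0.08444857637145686 ((0.5610448122024536, -0.33356061577796936), (0.09698689728975296, 0.0038094555493444204), 62.830440521240234) [[0.5371999740600586, -0.3758000135421753], [0.5406000018119812, -0.3776000142097473], [0.5849000215530396, -0.2912999987602234], [0.5814999938011169, -0.28949999809265137]]
bl 72 z 0.08612731828082376 ((0.5409659743309021, -0.2744091749191284), (0.05122530087828636, 0.012329737655818462), 77.24078369140625) [[0.5292999744415283, -0.2980000078678131], [0.5412999987602234, -0.30079999566078186], [0.5526000261306763, -0.2508000135421753], [0.5406000018119812, -0.24809999763965607]]
roll 11 [0.61706899 0.1922379  0.04945512] [0.62818624 0.19472933 0.05181341] [145.18181818 194.72727273]
scene green ((0.6130116581916809, 0.04151993989944458), (0.2457970380783081, 0
[... 241 characters left out ...]
 ((0.5744300484657288, -0.33552902936935425), (0.1299687623977661, 0.024788759648799896), 64.46989440917969) [[0.5351999998092651, -0.3887999951839447], [0.5576000213623047, -0.3995000123977661], [0.6136000156402588, -0.28220000863075256], [0.5913000106811523, -0.27149999141693115]]
bl 583 z 0.08611644913399352 ((0.5186119079589844, -0.3057378828525543), (0.1281517744064331, 0.022196045145392418), 63.465213775634766) [[0.48010000586509705, -0.3580999970436096], [0.4999000132083893, -0.36800000071525574], [0.557200014591217, -0.2533999979496002], [0.5372999906539917, -0.2434999942779541]]
roll 35 [0.62107017 0.19575065 0.05079008] [0.63213218 0.2035383  0.05674772] [165.22857143 328.51428571]
```

View pics/a.png

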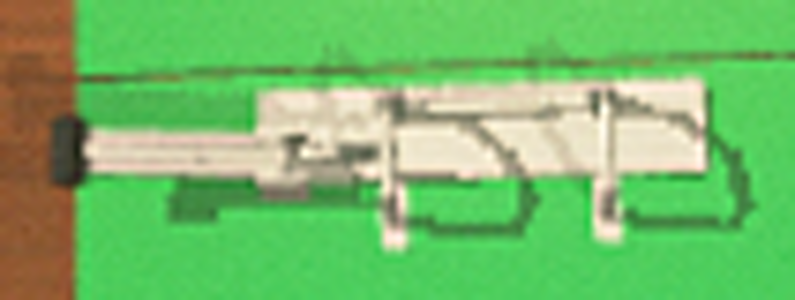

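View pics/b.png

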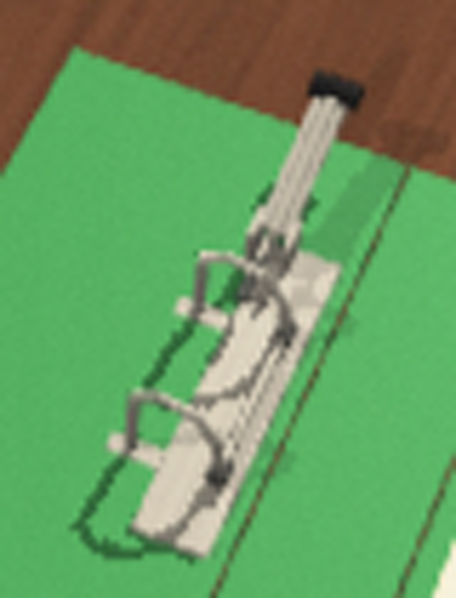

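The crops show the roll at crop-a (68,150), post feet near (395,245) and (608,240), and rings shut on the posts.

```bash
cat >> h.py <<'E'
def go(x,y,z,yaw_deg,s=None):
    """offset (cm) and turn (deg) to put TCP at x,y,z; yaw as state's ee_rot[2] (mod 180), tool down"""
    from scipy.spatial.transform import Rotation as R
    s=s or get_state(); r=R.from_euler('xyz',[np.pi,0,s['ee_rot'][2]]).as_matrix()
    d=r.T@(np.array([x,y,z])-s['eef_pos'])*100
    t=-(yaw_deg-np.degrees(s['ee_rot'][2])); t=(t+90)%180-90
    return np.round(d,2).tolist(),round(t,1)
E
python3 - <<'E'
from h import *
T=dict(np.load('top0.npz')); S=dict(np.load('scene0.npz'))
for u,v in((395,247),(608,241)): print('foot top',pt(T,185+u/7.5,125+v/7.5,z=.003))
for u,v in((180,303),(114,440)): print('posttip/foot scene',pt(S,270+u/5.7,150+v/5.7,z=.003),pt(S,270+u/5.7,150+v/5.7,z=.045))
print('roll top',pt(T,185+68/7.5,125+150/7.5,z=.047),'scene',pt(S,270+336/5.7,150+85/5.7,z=.049))
for n,f in(('top',T),('scene',S)):
    P=cloud(f); h=cv2.cvtColor(f['frame'],cv2.COLOR_BGR2HSV)
    o=(h[...,0]>=5)&(h[...,0]<=22)&(h[...,1]>150)&(h[...,2]>190)&(P[...,2]>.075)&(P[...,2]<.1)&(P[...,0]>.4)&(P[...,0]<.8)&(P[...,1]<-.2)
    cn=max(cv2.findContours(o.astype(np.uint8),0,1)[0],key=cv2.contourArea); W=np.array([pt(f,u,v,z=.086)[:2] for u,v in cn[:,0]],np.float32); print(n,'orange',o.sum(),cv2.minAreaRect(W))
    m=(P[...,2]>.083)&(P[...,2]<.096)&(P[...,0]>.3)&(P[...,0]<.6)&(P[...,1]>.05)&(P[...,1]<.35)
    q=P[m]; print('mug',m.sum(),(q.min(0)+q.max(0))/2,np.ptp(q,0))
    for yaw in(1.55,):
        c,s=np.cos(np.radians(yaw)),np.sin(np.radians(yaw))
        for o0 in((.6045,.040),):
            for p in((0,.04,.003),(0,-.04,.003),(.02,.1563,.047)):
                w=(o0[0]+c*p[0]-s*p[1],o0[1]+s*p[0]+c*p[1],p[2]); print(n,np.round(w,4),px(f,w))
E
```

```text
foot top [0.59232068 0.07738035 0.003     ]
foot top [ 0.59422785 -0.00247544  0.003     ]
posttip/foot scene [0.59548387 0.08318325 0.003     ] [0.60452712 0.05658397 0.045     ]
posttip/foot scene [0.59872863 0.00276873 0.003     ] [ 0.60763729 -0.02049504  0.045     ]
roll top [0.61830774 0.19445723 0.047     ] scene [0.62135643 0.19865617 0.049     ]
top orange 456 ((0.5704180598258972, -0.3358708620071411), (0.13009269535541534, 0.027610955759882927), 62.91818618774414)
mug 173 [0.39579933 0.22663936 0.08910009] [0.07915833 0.07740646 0.01151369]
top [0.6034 0.08   0.003 ] [236.76166689 154.11666559]
top [0.6056 0.     0.003 ] [265.14736419 153.22792694]
top [0.6203 0.1968 0.047 ] [193.23918751 144.31718664]
scene orange 665 ((0.5727291107177734, -0.33486008644104004), (0.1294502466917038, 0.022411009296774864), 63.713111877441406)
mug 201 [0.39683177 0.22970742 0.08950768] [0.07984965 0.08061546 0.01293083]
scene [0.6034 0.08   0.003 ] [303.84985292 205.17459748]
scene [0.6056 0.     0.003 ] [292.00000187 229.06205937]
scene [0.6203 0.1968 0.047 ] [328.22372551 165.72933585]
```

```bash
python3 -c "
from h import *
print(go(.6203,.1968,.38,-88.45),go(.6203,.1968,.203,-88.45))"
```

```text
([50.19, 26.05, 2.38], np.float64(66.5)) ([50.19, 26.05, 20.08], np.float64(66.5))
```

>>> send_rows(motion=[{"offset": [50.2, 26.05, 0.5], "turn": 66.5}, {"offset": [50.2, 26.05, 0.5], "turn": 66.5}, {"offset": [50.2, 26.05, 0.5], "turn": 66.5}, {"offset": [50.2, 26.05, 0.5], "turn": 66.5}, {"offset": [50.2, 26.05, 0.5], "turn": 66.5}, {"offset": [50.2, 26.05, 0.5], "turn": 66.5}, {"offset": [50.2, 26.05, 0.5], "turn": 66.5}, {"offset": [50.2, 26.05, 0.5], "turn": 66.5}], hand=1)

```text
t: 0.9
eef_pos: [0.5135, 0.3208, 0.401]
ee_rot: [3.141, -0.0, -1.549]
force: [1.0, 1.5, -0.3]
width: 0.0877
```

```bash
python3 -c "
from h import *
s=get_state();print(s['eef_pos'],s['ee_rot'],s['t']);print(go(.6203,.1968,.30,-88.45))"
```

```text
[0.51351663 0.32083319 0.40100047] [ 3.14137688e+00 -1.03557860e-04 -1.54912042e+00] 0.9
([12.63, -10.41, 10.1], np.float64(-0.3))
```

>>> send_rows(motion=[{"offset": [12.6, -10.4, 6], "turn": 0}, {"offset": [12.6, -10.4, 6], "turn": 0}, {"offset": [12.6, -10.4, 6], "turn": 0}, {"offset": [12.6, -10.4, 6], "turn": 0}, {"offset": [12.6, -10.4, 6], "turn": 0}, {"offset": [12.6, -10.4, 6], "turn": 0}])

```text
t: 1.5
eef_pos: [0.6202, 0.1989, 0.3403]
ee_rot: [3.14, -0.001, -1.545]
force: [0.1, 0.2, -0.2]
width: 0.0876
```

```bash
python3 -c "
from h import *
s=get_state();print(s['eef_pos'],s['ee_rot'],s['t']);print(go(.6203,.1968,.202,-88.45))"
```

```text
[0.6202468  0.19890265 0.34034833] [ 3.14034691e+00 -6.96760505e-04 -1.54496952e+00] 1.5
([0.21, 0.0, 13.83], np.float64(-0.1))
```

>>> send_rows(motion=[{"offset": [0.2, 0, 5], "turn": 0}, {"offset": [0.2, 0, 9], "turn": 0}, {"offset": [0.2, 0, 12], "turn": 0}, {"offset": [0.2, 0, 13.8], "turn": 0}, {"offset": [0.2, 0, 13.8], "turn": 0}])

```text
t: 2.0
eef_pos: [0.6186, 0.1982, 0.2007]
ee_rot: [3.138, -0.002, -1.542]
force: [-0.8, 0.6, -0.2]
width: 0.088
```

>>> send_rows(motion=[{"offset": [0, 0, 0], "turn": 0}, {"offset": [0, 0, 0], "turn": 0}, {"offset": [0, 0, 0], "turn": 0}, {"offset": [0, 0, 0], "turn": 0}, {"offset": [0, 0, 0], "turn": 0}, {"offset": [0, 0, 0], "turn": 0}], hand=-1, squeeze=20)

```text
t: 2.6
eef_pos: [0.6202, 0.1974, 0.2035]
ee_rot: [-3.141, 0.0, -1.544]
force: [0.3, 1.4, -0.3]
width: 0.0452
```

```bash
python3 -c "
from h import *
s=get_state();print(s['eef_pos'],s['force'],s['width'],s['t'])
f=grab('scene');cv2.imwrite('pics/c.png',cv2.resize(f['frame'][60:260,220:400],None,fx=3,fy=3,interpolation=cv2.INTER_CUBIC))"
```

```text
[0.6201684  0.19742894 0.20348936] [ 0.29518119  1.44021001 -0.3016362 ] 0.04516784083570881 2.6
```

View pics/c.png

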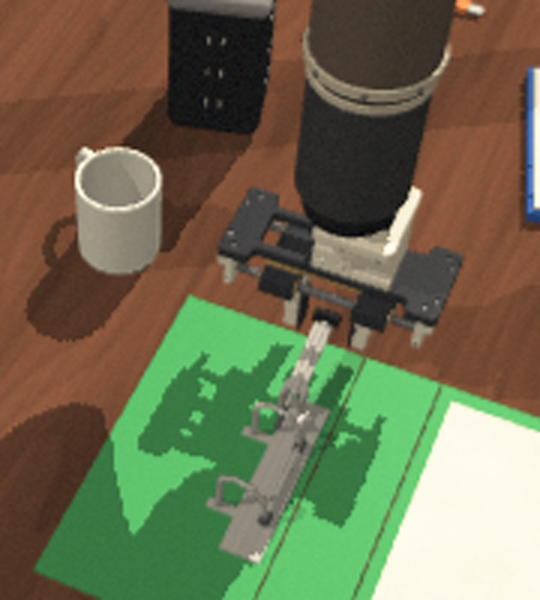

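The roll at (325,315) sits between the fingers, which are still closing (about 70 mm/s).

>>> send_rows(motion=[{"offset": [0, 0, 0], "turn": 0}, {"offset": [0, 0, 0], "turn": 0}, {"offset": [0, 0, 0], "turn": 0}, {"offset": [0, 0, 0], "turn": 0}, {"offset": [0, 0, 0], "turn": 0}, {"offset": [0, 0, 0], "turn": 0}])

```text
t: 3.25
eef_pos: [0.6193, 0.1975, 0.203]
ee_rot: [3.14, -0.0, -1.544]
force: [-4.3, 0.8, 3.3]
width: 0.0236
```

```bash
python3 -c "
from h import *
s=get_state();print(s['eef_pos'],s['force'],s['width'],s['t'])
for a in (0,.15,.3,.45,.6,.75,.9,1.05,1.15): print(a,round(7.8*(np.cos(.21)-np.cos(.21+a)),2),round(-7.8*(np.sin(.21+a)-np.sin(.21)),2))"
```

```text
[0.61925098 0.19746098 0.20295112] [-4.27334222  0.75884367  3.26280164] 0.023636930379944382 3.25
0 0.0 -0.0
0.15 0.33 -1.12
0.3 0.82 -2.18
0.45 1.47 -3.16
0.6 2.25 -4.02
0.75 3.16 -4.76
0.9 4.16 -5.36
1.05 5.24 -5.8
1.15 6.0 -6.0
```

>>> send_rows(motion=[{"offset": [0.33, 0, -1.12], "turn": 0}, {"offset": [0.82, 0, -2.18], "turn": 0}, {"offset": [1.47, 0, -3.16], "turn": 0}, {"offset": [2.25, 0, -4.02], "turn": 0}, {"offset": [3.16, 0, -4.76], "turn": 0}, {"offset": [4.16, 0, -5.36], "turn": 0}, {"offset": [5.24, 0, -5.8], "turn": 0}, {"offset": [6.0, 0, -6.0], "turn": 0}])

```text
t: 4.05
eef_pos: [0.6209, 0.1362, 0.2644]
ee_rot: [3.14, -0.0, -1.544]
force: [-6.4, 0.8, 2.6]
width: 0.0233
```

>>> send_rows(motion=[{"offset": [0, 0, 0], "turn": 0}, {"offset": [0, 0, 0], "turn": 0}, {"offset": [0, 0, 0], "turn": 0}, {"offset": [0, 0, 0], "turn": 0}, {"offset": [0, 0, 0], "turn": 0}, {"offset": [0, 0, 0], "turn": 0}], hand=0.2)

```text
t: 4.65
eef_pos: [0.6218, 0.1377, 0.263]
ee_rot: [3.142, -0.0, -1.543]
force: [0.8, -0.3, 0.3]
width: 0.0524
```

```bash
python3 -c "
from h import *
s=get_state();print(s['eef_pos'],s['ee_rot'],s['force'],s['width'],s['t'])
print(go(s['eef_pos'][0],s['eef_pos'][1],.34,-88.45), go(.572,-.3355,.34,-116.3))
f=grab('scene');cv2.imwrite('pics/d.png',cv2.resize(f['frame'][60:260,220:400],None,fx=3,fy=3,interpolation=cv2.INTER_CUBIC))"
```

```text
[0.62180174 0.13771407 0.26301429] [ 3.14150124e+00 -1.10621472e-04 -1.54313952e+00] [ 0.81644163 -0.25020761  0.25666524] 0.05242879078855253 4.65
([0.0, 0.0, -7.7], np.float64(0.0)) ([47.17, 6.29, -7.7], np.float64(27.9))
```

>>> send_rows(motion=[{"offset": [0, 0, -5], "turn": 0}, {"offset": [3, 0.5, -9], "turn": 3}, {"offset": [8, 1, -9], "turn": 7}, {"offset": [13, 1.7, -9], "turn": 11}, {"offset": [18, 2.4, -9], "turn": 15}, {"offset": [23, 3, -9], "turn": 19}, {"offset": [28, 3.7, -9], "turn": 23}, {"offset": [33, 4.4, -9], "turn": 27.8}], hand=-0.1)

```text
t: 5.5
eef_pos: [0.5866, -0.1927, 0.3534]
ee_rot: [-3.141, 0.0, -2.031]
force: [1.4, -0.9, -0.4]
width: 0.0397
```

Run:
```python
from h import *
print(go(.572,-.3355,.33,-116.3))
S=grab('scene'); T=grab('top'); np.savez('t1.npz',**T); np.savez('s1.npz',**S)
a=cv2.resize(T['frame'][115:165,185:291],None,fx=7.5,fy=7.5,interpolation=cv2.INTER_CUBIC)
b=cv2.resize(S['frame'][150:255,270:350],None,fx=5.5,fy=5.5,interpolation=cv2.INTER_CUBIC)
cv2.imwrite('pics/e1.png',a);cv2.imwrite('pics/e2.png',b)
```

```text
([13.45, -5.04, 2.34], np.float64(-0.1))
```

View pics/e2.png

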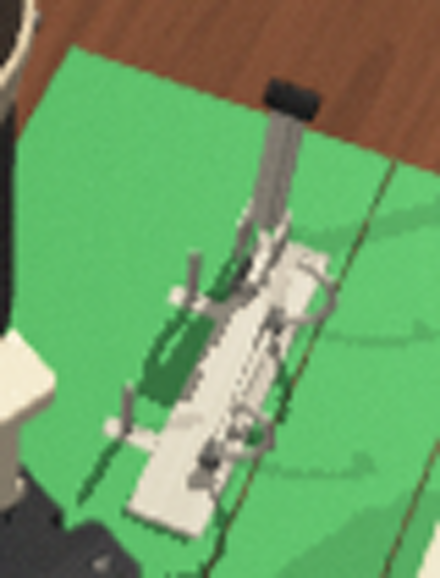

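View pics/e1.png

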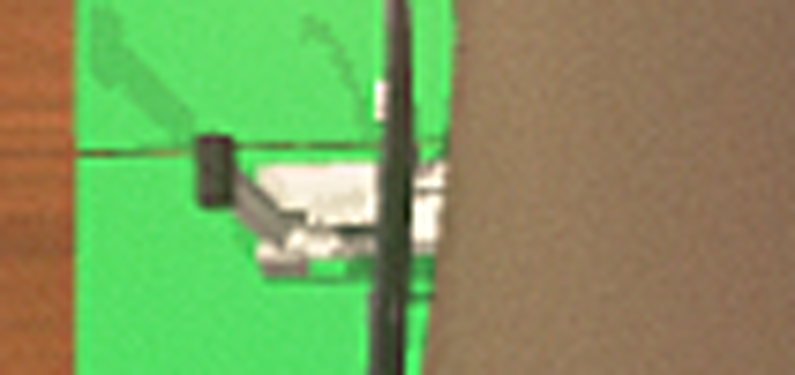

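Rings are open and the lever is up. In the scene crop post a stands from (193,300) to a top at (195,254), post b from (126,435) to (127,388).

>>> send_rows(motion=[{"offset": [4.7, -1.8, 1], "turn": 0}, {"offset": [9.2, -3.4, 2], "turn": 0}, {"offset": [13.5, -5, 2.3], "turn": 0}, {"offset": [13.5, -5, 2.3], "turn": 0}, {"offset": [13.5, -5, 2.3], "turn": 0}])

```text
t: 6.1
eef_pos: [0.5719, -0.335, 0.3294]
ee_rot: [3.141, -0.0, -2.031]
force: [-0.3, 1.5, 0.5]
width: 0.0393
```

Run:
```python
from h import *
S=dict(np.load('s1.npz'))
for u,v,z in((193,302,.003),(126,437,.003),(195,254,.045),(127,387,.045)): print(pt(S,270+u/5.5,150+v/5.5,z=z))
for f in map(dict,[np.load('s1.npz')]):
    P=cloud(f); h=cv2.cvtColor(f['frame'],cv2.COLOR_BGR2HSV)
    o=(h[...,0]>=5)&(h[...,0]<=22)&(h[...,1]>150)&(h[...,2]>190)&(P[...,2]>.075)&(P[...,2]<.1)&(P[...,0]>.4)&(P[...,0]<.8)&(P[...,1]<-.2)
    print(o.sum(),[cv2.minAreaRect(np.array([pt(f,u,v,z=.086)[:2] for u,v in max(cv2.findContours(o.astype(np.uint8),0,1)[0],key=len)[:,0]],np.float32))])
print(get_state()['eef_pos'],go(.572,-.3355,.238,-116.3))
```

```text
[0.60601158 0.08219618 0.003     ]
[ 6.08130174e-01 -1.12565428e-05  3.00000000e-03]
[0.60475987 0.08058037 0.045     ]
[0.6063366  0.00064068 0.045     ]
626 [((0.5731120705604553, -0.33481717109680176), (0.12901607155799866, 0.02255348116159439), 64.07872009277344)]
[ 0.57191818 -0.33503593  0.32943759] ([0.04, -0.03, 9.14], np.float64(-0.1))
```

>>> send_rows(motion=[{"offset": [0, 0, 4], "turn": 0}, {"offset": [0, 0, 7], "turn": 0}, {"offset": [0, 0, 9.1], "turn": 0}, {"offset": [0, 0, 9.1], "turn": 0}])

```text
t: 6.5
eef_pos: [0.5716, -0.3322, 0.2361]
ee_rot: [3.136, -0.0, -2.027]
force: [-1.1, 0.2, -0.7]
width: 0.0391
```

>>> send_rows(motion=[{"offset": [0, 0, 0], "turn": 0}, {"offset": [0, 0, 0], "turn": 0}, {"offset": [0, 0, 0], "turn": 0}, {"offset": [0, 0, 0], "turn": 0}, {"offset": [0, 0, 0], "turn": 0}], hand=-1, squeeze=20)

```text
t: 7.0
eef_pos: [0.5725, -0.3337, 0.241]
ee_rot: [-3.14, 0.001, -2.028]
force: [-1.0, 4.4, 5.2]
width: 0.0227
```

Run:
```python
from h import *
s=get_state(); print(s['eef_pos'],s['ee_rot'],s['force'],s['width'])
r=np.radians(-26.3); ex=np.array([np.cos(r),np.sin(r)])
c=np.array([.572,-.3355]); p=c-ex*(.032+.095)
print(p, go(*c,.35,-116.3), go(*p,.35,-116.3), go(*p,.231,-116.3))
```

```text
[ 0.57254087 -0.33369493  0.24104785] [-3.13978970e+00  6.89977261e-04 -2.02839832e+00] [-0.95383579  4.41028897  5.19484808] 0.02272142700515739
[ 0.45814622 -0.27922996] ([0.19, -0.03, -10.9], np.float64(0.1)) ([0.17, 12.67, -10.9], np.float64(0.1)) ([0.17, 12.67, 1.0], np.float64(0.1))
```

>>> send_rows(motion=[{"offset": [0, 0, -3], "turn": 0}, {"offset": [0, 0, -6.5], "turn": 0}, {"offset": [0, 0, -10], "turn": 0}, {"offset": [0, 0, -10], "turn": 0}, {"offset": [0.1, 3, -10], "turn": 0}, {"offset": [0.1, 7, -10], "turn": 0}, {"offset": [0.1, 11, -10], "turn": 0}, {"offset": [0.1, 12.7, -10], "turn": 0}])

```text
t: 7.8
eef_pos: [0.4548, -0.2777, 0.3396]
ee_rot: [3.141, 0.001, -2.029]
force: [1.6, -1.0, -0.7]
width: 0.022
```

>>> send_rows(motion=[{"offset": [0, 0, 0], "turn": 0}, {"offset": [0, 0, 3.5], "turn": 0}, {"offset": [0, 0, 7], "turn": 0}, {"offset": [0, 0, 9], "turn": 0}, {"offset": [0, 0, 10], "turn": 0}, {"offset": [0, 0, 10.3], "turn": 0}, {"offset": [0, 0, 10.3], "turn": 0}])

```text
t: 8.5
eef_pos: [0.4585, -0.279, 0.2365]
ee_rot: [-3.141, -0.0, -2.028]
force: [0.1, 0.5, -1.1]
width: 0.022
```

Run:
```python
from h import *
s=get_state(); print(s['eef_pos'],s['ee_rot'],s['force'],s['width'],s['t'])
```

```text
[ 0.45850353 -0.27902561  0.23653538] [-3.14098318e+00 -5.50470207e-05 -2.02849116e+00] [ 0.10955953  0.45039163 -1.07633672] 0.022029485502208915 8.5
```

>>> send_rows(motion=[{"offset": [0, 0, 0.1], "turn": 0}, {"offset": [0, 0, 0.2], "turn": 0}, {"offset": [0, 0, 0.3], "turn": 0}, {"offset": [0, 0, 0.3], "turn": 0}])

```text
t: 8.9
eef_pos: [0.4582, -0.2789, 0.2338]
ee_rot: [-3.14, 0.0, -2.028]
force: [0.0, -0.0, 2.3]
width: 0.0222
```

>>> send_rows(motion=[{"offset": [0, 0.3, 0], "turn": 0}, {"offset": [0, 0.7, 0], "turn": 0}, {"offset": [0, 1.15, 0], "turn": 0}, {"offset": [0, 1.6, 0], "turn": 0}, {"offset": [0, 2.05, 0], "turn": 0}, {"offset": [0, 2.5, 0], "turn": 0}, {"offset": [0, 2.95, 0], "turn": 0}, {"offset": [0, 3.4, 0], "turn": 0}], hand=1)

```text
t: 9.7
eef_pos: [0.427, -0.2636, 0.2331]
ee_rot: [-3.142, 0.0, -2.029]
force: [0.7, -0.4, -0.2]
width: 0.0804
```

Run:
```python
from h import *
S=grab('scene'); np.savez('s2.npz',**S)
P=cloud(S); f=S; h=cv2.cvtColor(f['frame'],cv2.COLOR_BGR2HSV)
o=(h[...,0]>=5)&(h[...,0]<=22)&(h[...,1]>150)&(h[...,2]>150)&(P[...,2]>.002)&(P[...,2]<.1)&(P[...,0]>.3)&(P[...,0]<.8)&(P[...,1]<-.1)
print(o.sum(),np.percentile(P[o],[2,50,98],axis=0))
u,v=px(f,(.44,-.27,.05)).astype(int); print(u,v,get_state()['width'])
cv2.imwrite('pics/f.png',cv2.resize(f['frame'][v-75:v+75,max(u-100,0):u+100],None,fx=4,fy=4,interpolation=cv2.INTER_CUBIC))
```

```text
212 [[ 0.41713658 -0.33968086  0.03265286]
 [ 0.43392793 -0.31617214  0.07927068]
 [ 0.48868191 -0.21684225  0.08278074]]
176 283 0.08386023788112963
```

View pics/f.png

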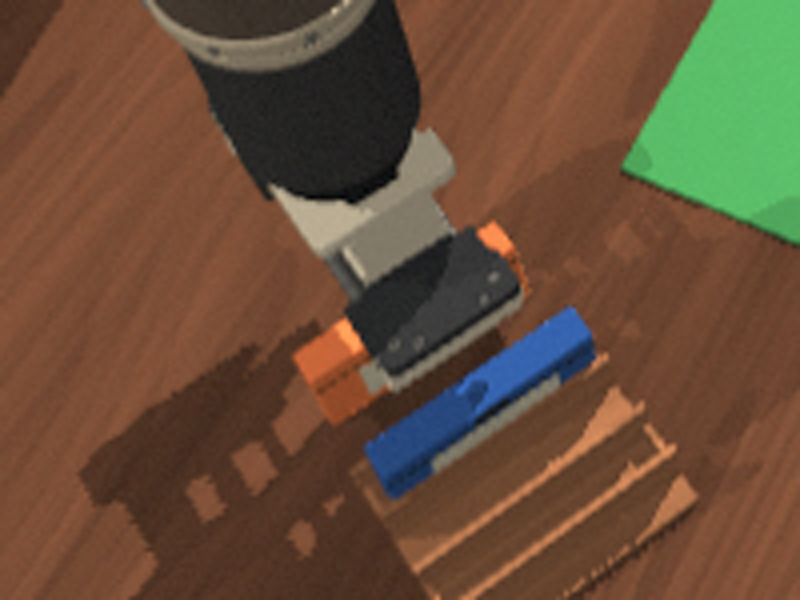

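The orange case stands slightly tilted back at (400,330), held from the front by the front finger; blue is unmoved. I keep pushing.

>>> send_rows(motion=[{"offset": [0, 0.4, 0], "turn": 0}, {"offset": [0, 0.8, 0], "turn": 0}, {"offset": [0, 1.2, 0], "turn": 0}, {"offset": [0, 1.6, 0], "turn": 0}, {"offset": [0, 2.0, 0], "turn": 0}, {"offset": [0, 2.4, 0], "turn": 0}, {"offset": [0, 2.8, 0], "turn": 0}, {"offset": [0, 2.8, 0], "turn": 0}])

```text
t: 10.55
eef_pos: [0.4018, -0.2512, 0.2331]
ee_rot: [3.141, 0.0, -2.029]
force: [0.2, 0.9, 0.6]
width: 0.0879
```

```bash
cat > oc.py <<'E'
from h import *
def orange(n,zlo=.002,zhi=.11):
    f=grab(n);P=cloud(f); h=cv2.cvtColor(f['frame'],cv2.COLOR_BGR2HSV)
    o=(h[...,0]>=5)&(h[...,0]<=22)&(h[...,1]>165)&(h[...,2]>130)&(P[...,2]>zlo)&(P[...,2]<zhi)&(P[...,0]>.3)&(P[...,0]<.85)&(P[...,1]<.16)
    return f,P,o
if __name__=='__main__':
    for n in('scene','top'):
        f,P,o=orange(n,.012); print(n,o.sum(),np.round(np.percentile(P[o],[2,25,50,75,98],axis=0),4).tolist())
    s=get_state();print(s['eef_pos'],s['width'],s['force'])
E
python3 oc.py
```

```text
scene 266 [[0.3521, -0.3195, 0.0123], [0.3652, -0.3053, 0.021], [0.3805, -0.2951, 0.0227], [0.4011, -0.2801, 0.0241], [0.4193, -0.1868, 0.0269]]
top 583 [[0.359, -0.4014, 0.0126], [0.5442, -0.3459, 0.0225], [0.5662, -0.3073, 0.0288], [0.5854, -0.2802, 0.0463], [0.6135, -0.2108, 0.0517]]
[ 0.40236909 -0.25139512  0.23324087] 0.08785629610393036 [ 1.01469497 -0.23115907 -0.91749899]
```

>>> send_rows(motion=[{"offset": [0, 0, -5], "turn": 0}, {"offset": [-3, 0, -9], "turn": 0}, {"offset": [-8, 0, -10], "turn": 0}, {"offset": [-13, 0, -10], "turn": 0}, {"offset": [-17, 0, -10], "turn": 0}, {"offset": [-17, 0, -10], "turn": 0}])

```text
t: 11.25
eef_pos: [0.4796, -0.0956, 0.3336]
ee_rot: [-3.14, 0.001, -2.025]
force: [-0.3, -0.2, -0.0]
width: 0.0877
```

Run:
```python
from oc import *
ims=[]
for n in('scene','top'):
    f,P,o=orange(n,.0); np.savez(n+'3.npz',**f)
    u,v=px(f,(.385,-.25,.02)).astype(int); print(n,u,v)
    a=max(u-45,0); ims.append(cv2.resize(f['frame'][v-45:v+45,a:a+90],(400,400),interpolation=cv2.INTER_CUBIC)); print('crop',a,v-45)
cv2.imwrite('pics/g.png',np.hstack(ims))
```

```text
scene 163 271
crop 118 226
top 358 230
crop 313 185
```

View pics/g.png

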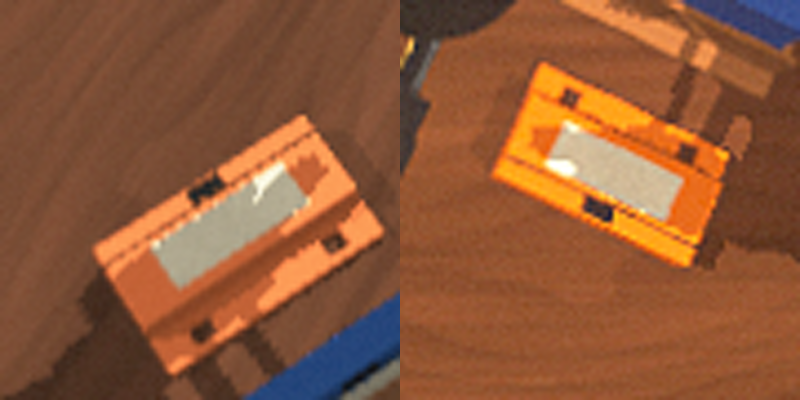

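The case lies flat with its label up and the flange towards the rack. Scene-crop holes are at (203,331) and (335,243); top-crop holes at (170,97) and (286,151).

Run:
```python
from h import *
S=dict(np.load('scene3.npz'));T=dict(np.load('top3.npz'))
k=90/400
for n,f,ox,oy,H,L,B in(('scene',S,118,226,((203,331),(335,243)),((152,244),(180,288),(308,205),(280,162)),((95,248),(303,116),(357,193),(150,330))),('top',T,313,185,((170,97),(286,151)),((164,122),(145,165),(268,219),(285,178)),((92,177),(293,267),(323,188),(127,97)))):
    h=[pt(f,ox+u*k,oy+v*k,z=.006)[:2] for u,v in H]
    L=np.mean([pt(f,ox+u*k,oy+v*k,z=.0225)[:2] for u,v in L],0)
    d=h[1]-h[0]; d=d if d[1]>0 else -d
    print(n,'holes',np.round(h,4).tolist(),'dist',np.linalg.norm(d),'yaw y-dir',np.degrees(np.arctan2(d[1],d[0]))-90,'label',L)
    m=np.mean(h,0); y=d/np.linalg.norm(d); ex=np.array([y[1],-y[0]]); print(' centre from holes',m-ex*.039, 'label-mid',(L-m)@ex,(L-m)@y)
    print(' box top corners rect',cv2.minAreaRect(np.array([pt(f,ox+u*k,oy+v*k,z=.022)[:2] for u,v in B],np.float32)))
s=get_state(); print(s['eef_pos'])
```

```text
scene holes [[0.4198, -0.3054], [0.4555, -0.2332]] dist 0.08053495847337291 yaw y-dir -26.290406209674288 label [ 0.40637144 -0.25372338]
 centre from holes [ 0.40269902 -0.25199608] label-mid -0.03494239419397473 7.796056829125451e-05
 box top corners rect ((0.40368810296058655, -0.252205491065979), (0.12715598940849304, 0.057146284729242325), 63.597469329833984)
top holes [[0.4517, -0.2366], [0.4174, -0.3085]] dist 0.0797144844196864 yaw y-dir -25.54793962868041 label [ 0.40397795 -0.25914221]
 centre from holes [ 0.39935617 -0.25576262] label-mid -0.03337261505056319 -0.0010559336941937635
 box top corners rect ((0.3976292014122009, -0.25515860319137573), (0.13410508632659912, 0.054018404334783554), 65.30311584472656)
[ 0.47780366 -0.09800122  0.33295633]
```

Run:
```python
from h import *
print(go(.401,-.2538,.333,-116),go(.401,-.2538,.188,-116))
```

```text
([17.37, 0.04, -0.0], np.float64(-0.1)) ([17.37, 0.04, 14.5], np.float64(-0.1))
```

>>> send_rows(motion=[{"offset": [5, 0, 0], "turn": 0}, {"offset": [10, 0, 0], "turn": 0}, {"offset": [14.5, 0, 0], "turn": 0}, {"offset": [17.4, 0, 0], "turn": 0}, {"offset": [17.4, 0, 4], "turn": 0}, {"offset": [17.4, 0, 8], "turn": 0}, {"offset": [17.4, 0, 11], "turn": 0}, {"offset": [17.4, 0, 11], "turn": 0}])

```text
t: 12.15
eef_pos: [0.398, -0.2556, 0.2198]
ee_rot: [3.134, -0.002, -2.031]
force: [0.1, -0.2, 0.1]
width: 0.0879
```

Run:
```python
from h import *
print(get_state()['eef_pos'],go(.401,-.2538,.188,-116))
```

```text
[ 0.3979615  -0.25558767  0.21979   ] ([-0.3, -0.19, 3.18], np.float64(-0.4))
```

>>> send_rows(motion=[{"offset": [0, 0, 1.5], "turn": 0}, {"offset": [0, 0, 1.5], "turn": 0}, {"offset": [0, 0, 1.5], "turn": 0}])

```text
t: 12.45
eef_pos: [0.4007, -0.2554, 0.2093]
ee_rot: [-3.141, -0.0, -2.029]
force: [-0.4, 0.0, 0.4]
width: 0.0874
```

Run:
```python
from h import *
print(get_state()['eef_pos'],go(.401,-.2538,.188,-116))
```

```text
[ 0.40074693 -0.25540088  0.20932064] ([-0.15, 0.05, 2.13], np.float64(-0.2))
```

>>> send_rows(motion=[{"offset": [-0.1, 0, 0.7], "turn": 0}, {"offset": [-0.1, 0, 1.4], "turn": 0}, {"offset": [-0.1, 0, 2.1], "turn": 0}, {"offset": [-0.1, 0, 2.1], "turn": 0}])

```text
t: 12.85
eef_pos: [0.4005, -0.254, 0.1862]
ee_rot: [3.14, -0.0, -2.029]
force: [0.1, -0.7, -0.6]
width: 0.0878
```

>>> send_rows(motion=[{"offset": [0, 0, 0], "turn": 0}, {"offset": [0, 0, 0], "turn": 0}, {"offset": [0, 0, 0], "turn": 0}, {"offset": [0, 0, 0], "turn": 0}, {"offset": [0, 0, 0], "turn": 0}, {"offset": [0, 0, 0], "turn": 0}, {"offset": [0, 0, 0], "turn": 0}], hand=-1, squeeze=25)

```text
t: 13.55
eef_pos: [0.4009, -0.2541, 0.1872]
ee_rot: [3.141, -0.0, -2.029]
force: [-2.1, 1.6, 2.9]
width: 0.0558
```

Run:
```python
from h import *
s=get_state();print(s['eef_pos'],s['ee_rot'],s['width'],s['force'])
r=np.radians(1.55);o=np.array([.604,.040]);p=o-.039*np.array([np.cos(r),np.sin(r)])
print(p)
```

```text
[ 0.40088202 -0.25407598  0.18722996] [ 3.14146848e+00 -2.08154720e-05 -2.02867447e+00] 0.05581536018725913 [-2.08839005  1.63910345  2.90460295]
[0.56501427 0.03894508]
```

>>> send_rows(motion=[{"offset": [0, 0, -3], "turn": 0}, {"offset": [0, 0, -7], "turn": 0}, {"offset": [0, 0, -10.5], "turn": 0}, {"offset": [0, 0, -10.5], "turn": 0}, {"offset": [0, 0, -10.5], "turn": 0}])

```text
t: 14.05
eef_pos: [0.4009, -0.254, 0.2927]
ee_rot: [-3.139, 0.001, -2.029]
force: [-0.2, 0.4, -1.1]
width: 0.056
```

Run:
```python
from h import *
s=get_state();print(s['width'],s['eef_pos'],go(.565,.039,.29,-88.45))
```

```text
0.05597162033442316 [ 0.40093517 -0.25404769  0.29271576] ([-33.54, -1.75, 0.27], np.float64(-27.8))
```

>>> send_rows(motion=[{"offset": [-4, -0.2, 0], "turn": -3}, {"offset": [-9, -0.5, 0], "turn": -7}, {"offset": [-14, -0.7, 0], "turn": -11}, {"offset": [-19, -1, 0], "turn": -15}, {"offset": [-24, -1.3, 0], "turn": -20}, {"offset": [-29, -1.5, 0], "turn": -24}, {"offset": [-32, -1.7, 0], "turn": -27}, {"offset": [-33.5, -1.75, 0.2], "turn": -27.8}])

```text
t: 14.85
eef_pos: [0.5656, 0.0411, 0.2882]
ee_rot: [3.14, -0.001, -1.54]
force: [-1.2, -0.6, -1.8]
width: 0.0554
```

>>> send_rows(motion=[{"offset": [0, 0, 0], "turn": 0}, {"offset": [0, 0, 0], "turn": 0}, {"offset": [0, 0, 0], "turn": 0}])

```text
t: 15.15
eef_pos: [0.564, 0.0375, 0.2895]
ee_rot: [3.14, -0.0, -1.545]
force: [-0.3, -0.4, -1.4]
width: 0.0559
```

Run:
```python
from h import *
s=get_state();print(s['width'],s['eef_pos'],s['ee_rot'],go(.565,.039,.25,-88.45))
for n in('scene',):
    f=grab(n); np.savez(n+'4.npz',**f); u,v=px(f,(.59,.04,.08)).astype(int); print(u,v)
    cv2.imwrite('pics/h.png',cv2.resize(f['frame'][v-50:v+50,u-60:u+60],None,fx=6,fy=6,interpolation=cv2.INTER_CUBIC))
```

```text
0.05593426625525363 [0.56398445 0.03753167 0.28954327] [ 3.14015698e+00 -4.41016303e-04 -1.54503344e+00] ([-0.14, -0.11, 3.95], np.float64(-0.1))
294 198
```

View pics/h.png

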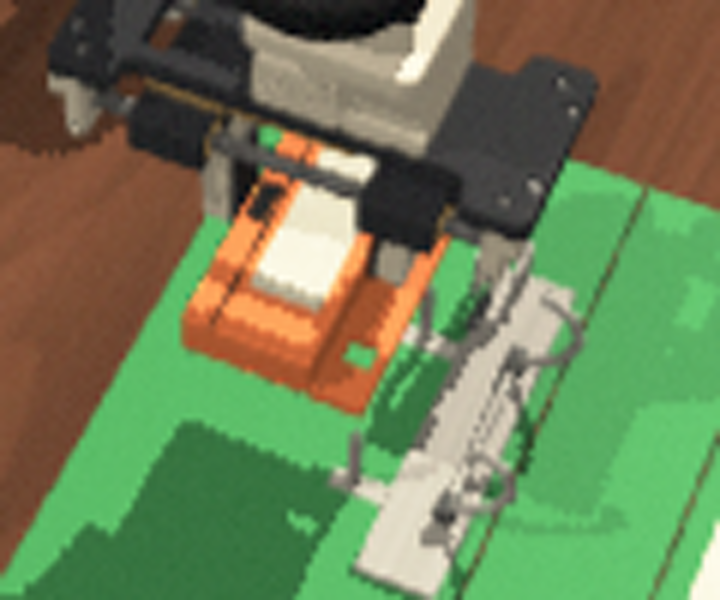

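Hole b shows at (360,355); post b runs from its foot (353,480) to its top (356,437). I compare the hole's position relative to the tool.

Run:
```python
from h import *
f=dict(np.load('scene4.npz')); k=1/6
g=lambda u,v,z: pt(f,234+u*k,148+v*k,z=z)
hb=g(360,355,.1065); print('hole b',hb,'post b',g(353,480,.003),g(356,437,.045),'post a top',g(428,293,.045))
t=np.array([.5640,.0375]); r=np.radians(1.5); R=np.array([[np.cos(r),-np.sin(r)],[np.sin(r),np.cos(r)]])
print('tool-pred',t+R@[.039,-.04])
# flange corner / box side
print('flange corner',g(362,414,.102), t+R@[.050,-.065],'box near corner top',g(185,315,.124),t+R@[-.028,-.065])
```

```text
hole b [ 0.60633381 -0.00064546  0.1065    ] post b [0.6061888  0.00379906 0.003     ] [ 6.07433026e-01 -3.29791626e-04  4.50000000e-02] post a top [0.60528944 0.07858946 0.045     ]
tool-pred [ 0.60403371 -0.00146539]
flange corner [ 0.61730498 -0.02251712  0.102     ] [ 0.61568437 -0.02616888] box near corner top [ 0.54148286 -0.02455358  0.124     ] [ 0.5377111  -0.02821068]
```

>>> send_rows(motion=[{"offset": [-0.1, -0.1, 2], "turn": 0}, {"offset": [-0.1, -0.1, 4], "turn": 0}, {"offset": [-0.1, -0.1, 5.2], "turn": 0}, {"offset": [-0.1, -0.1, 5.2], "turn": 0}, {"offset": [-0.1, -0.1, 5.2], "turn": 0}])

```text
t: 15.7
eef_pos: [0.5659, 0.0393, 0.2386]
ee_rot: [-3.141, -0.0, -1.544]
force: [-0.1, 0.4, -1.1]
width: 0.0559
```

Run:
```python
from h import *
s=get_state();print(s['width'],s['eef_pos'],s['ee_rot'],s['force'],go(.5648,.0385,.191,-88.45))
```

```text
0.05591133284155392 [0.56587035 0.03931492 0.23855873] [-3.14145501e+00 -2.43790291e-04 -1.54384271e+00] [-0.14051213  0.41682002 -1.07851081] ([0.08, 0.11, 4.76], np.float64(-0.0))
```

>>> send_rows(motion=[{"offset": [0.05, 0.07, 0.6], "turn": 0}, {"offset": [0.05, 0.07, 1.0], "turn": 0}, {"offset": [0.05, 0.07, 1.4], "turn": 0}, {"offset": [0.05, 0.07, 1.7], "turn": 0}, {"offset": [0.05, 0.07, 1.7], "turn": 0}])

```text
t: 16.2
eef_pos: [0.5649, 0.0391, 0.2207]
ee_rot: [3.141, -0.0, -1.543]
force: [0.4, -0.2, -1.1]
width: 0.0558
```

>>> send_rows(motion=[{"offset": [0, 0, 0.5], "turn": 0}, {"offset": [0, 0, 1.0], "turn": 0}, {"offset": [0, 0, 1.5], "turn": 0}, {"offset": [0, 0, 2.0], "turn": 0}, {"offset": [0, 0, 2.3], "turn": 0}, {"offset": [0, 0, 2.3], "turn": 0}])

```text
t: 16.8
eef_pos: [0.5649, 0.0391, 0.1975]
ee_rot: [3.141, -0.0, -1.544]
force: [0.4, -0.3, -1.8]
width: 0.0559
```

>>> send_rows(motion=[{"offset": [0, 0, 0.25], "turn": 0}, {"offset": [0, 0, 0.5], "turn": 0}, {"offset": [0, 0, 0.65], "turn": 0}, {"offset": [0, 0, 0.65], "turn": 0}, {"offset": [0, 0, 0.65], "turn": 0}])

```text
t: 17.3
eef_pos: [0.5651, 0.0392, 0.1917]
ee_rot: [-3.142, -0.0, -1.543]
force: [1.0, 0.2, -1.0]
width: 0.0557
```

>>> send_rows(motion=[{"offset": [0, 0, 0.1], "turn": 0}, {"offset": [0, 0, 0.2], "turn": 0}, {"offset": [0, 0, 0.2], "turn": 0}])

```text
t: 17.6
eef_pos: [0.5651, 0.0392, 0.1903]
ee_rot: [-3.141, -0.0, -1.543]
force: [-2.0, -0.3, 5.0]
width: 0.0554
```

>>> send_rows(motion=[{"offset": [0, 0, 0], "turn": 0}, {"offset": [0, 0, 0], "turn": 0}, {"offset": [0, 0, 0], "turn": 0}, {"offset": [0, 0, 0], "turn": 0}], hand=0.7)

```text
t: 18.0
eef_pos: [0.5651, 0.0392, 0.1896]
ee_rot: [3.142, -0.0, -1.543]
force: [0.4, 0.1, 0.1]
width: 0.0739
```

>>> send_rows(motion=[{"offset": [0, 0, -2], "turn": 0}, {"offset": [0, 0, -6], "turn": 0}, {"offset": [0, 0, -11], "turn": 0}, {"offset": [-5, 0, -15], "turn": 0}, {"offset": [-9.6, 5.5, -15], "turn": 0}, {"offset": [-9.6, 5.5, -15], "turn": 0}, {"offset": [-9.6, 5.5, -15], "turn": 0}])

```text
t: 18.7
eef_pos: [0.5056, 0.1353, 0.3407]
ee_rot: [-3.14, 0.001, -1.541]
force: [1.3, -0.8, -0.0]
width: 0.0746
```

Run:
```python
from h import *
r=np.radians(1.55)
def W(x,y): return .604+np.cos(r)*x-np.sin(r)*y, .039+np.sin(r)*x+np.cos(r)*y
print(get_state()['eef_pos'],W(.02,.0963),go(*W(.02,.0963),.263,-88.45))
f=grab('scene'); u,v=px(f,(.585,.04,.02)).astype(int); print(u,v)
cv2.imwrite('pics/i.png',cv2.resize(f['frame'][v-50:v+50,u-60:u+60],None,fx=6,fy=6,interpolation=cv2.INTER_CUBIC))
```

```text
[0.50555462 0.1353485  0.34071104] (np.float64(0.6213878340553912), np.float64(0.13580574996797545)) ([0.3, -11.58, 7.77], np.float64(0.2))
291 210
```

View pics/i.png

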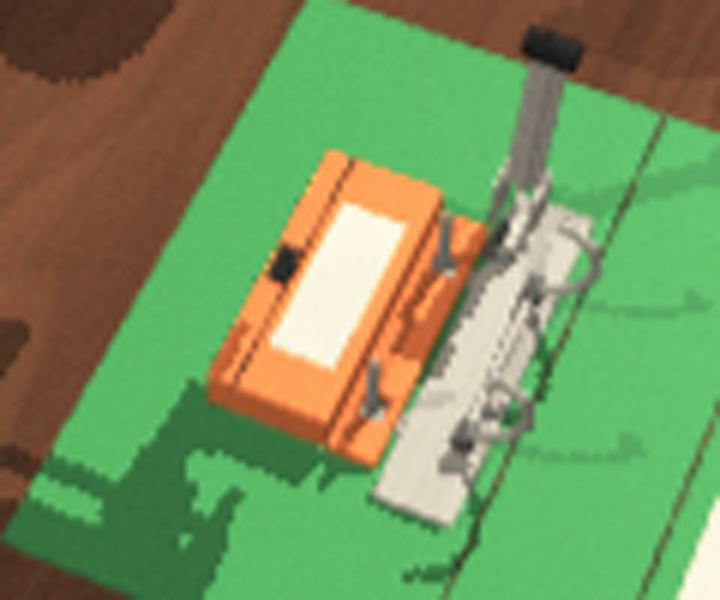

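The case is seated flat on both posts (holes at (445,265) and (373,405)), label up. Now the lever, whose roll is at (552,47).

>>> send_rows(motion=[{"offset": [0.2, -5, 0], "turn": 0}, {"offset": [0.2, -9, 0], "turn": 0}, {"offset": [0.2, -11.55, 0], "turn": 0}, {"offset": [0.2, -11.55, 0], "turn": 0}, {"offset": [0.2, -11.55, 3], "turn": 0}, {"offset": [0.2, -11.55, 6], "turn": 0}, {"offset": [0.2, -11.55, 7.7], "turn": 0}, {"offset": [0.2, -11.55, 7.7], "turn": 0}])

```text
t: 19.55
eef_pos: [0.6219, 0.1336, 0.2593]
ee_rot: [3.136, -0.002, -1.545]
force: [0.7, -0.5, -0.2]
width: 0.0747
```

>>> send_rows(motion=[{"offset": [0, 0, 0], "turn": 0}, {"offset": [0, 0, 0], "turn": 0}, {"offset": [0, 0, 0], "turn": 0}, {"offset": [0, 0, 0], "turn": 0}, {"offset": [0, 0, 0], "turn": 0}, {"offset": [0, 0, 0], "turn": 0}, {"offset": [0, 0, 0], "turn": 0}, {"offset": [0, 0, 0], "turn": 0}], hand=-1, squeeze=20)

```text
t: 20.35
eef_pos: [0.6214, 0.1347, 0.2627]
ee_rot: [3.138, -0.001, -1.544]
force: [-9.2, 1.7, 7.1]
width: 0.0235
```

>>> send_rows(motion=[{"offset": [-0.76, 0, 0.2], "turn": 0}, {"offset": [-1.84, 0, 0.64], "turn": 0}, {"offset": [-2.84, 0, 1.24], "turn": 0}, {"offset": [-3.75, 0, 1.98], "turn": 0}, {"offset": [-4.53, 0, 2.84], "turn": 0}, {"offset": [-5.18, 0, 3.82], "turn": 0}, {"offset": [-5.67, 0, 4.88], "turn": 0}, {"offset": [-6.0, 0, 6.0], "turn": 0}])

```text
t: 21.15
eef_pos: [0.6196, 0.1953, 0.2016]
ee_rot: [3.138, -0.0, -1.543]
force: [-6.6, 1.1, 0.3]
width: 0.024
```

>>> send_rows(motion=[{"offset": [0, 0, 0.15], "turn": 0}, {"offset": [0, 0, 0.15], "turn": 0}, {"offset": [0, 0, 0.15], "turn": 0}])

```text
t: 21.45
eef_pos: [0.6197, 0.1954, 0.2002]
ee_rot: [3.138, 0.0, -1.544]
force: [-6.8, 5.7, 1.2]
width: 0.0239
```

>>> send_rows(motion=[{"offset": [0, 0, 0], "turn": 0}, {"offset": [0, 0, 0], "turn": 0}, {"offset": [0, 0, 0], "turn": 0}, {"offset": [0, 0, 0], "turn": 0}, {"offset": [0, 0, -3], "turn": 0}, {"offset": [0, 0, -6], "turn": 0}, {"offset": [0, 0, -6], "turn": 0}], hand=0)

```text
t: 22.15
eef_pos: [0.6229, 0.1953, 0.2658]
ee_rot: [-3.135, 0.003, -1.543]
force: [0.9, 1.0, 0.1]
width: 0.0434
```

>>> send_rows(motion=[{"offset": [0, 0, 0], "turn": 0}, {"offset": [0, 0, 0], "turn": 0}, {"offset": [0, 0, 0], "turn": 0}, {"offset": [0, 0, 0], "turn": 0}, {"offset": [0, 0, 0], "turn": 0}, {"offset": [0, 0, 0], "turn": 0}, {"offset": [0, 0, 2], "turn": 0}, {"offset": [0, 0, 2], "turn": 0}], hand=-1)

```text
t: 22.95
eef_pos: [0.6204, 0.1943, 0.2389]
ee_rot: [3.138, -0.001, -1.544]
force: [1.6, -1.2, -0.5]
width: 0.0005
```

>>> send_rows(motion=[{"offset": [0, 0, 0.5], "turn": 0}, {"offset": [0, 0, 0.8], "turn": 0}, {"offset": [0, 0, 1.1], "turn": 0}, {"offset": [0, 0, 1.1], "turn": 0}])

```text
t: 23.35
eef_pos: [0.6212, 0.1947, 0.23]
ee_rot: [3.141, -0.0, -1.543]
force: [-0.9, -0.3, -0.3]
width: 0.0002
```

>>> send_rows(motion=[{"offset": [0, 0, 0.15], "turn": 0}, {"offset": [0, 0, 0.3], "turn": 0}, {"offset": [0, 0, 0.3], "turn": 0}])

```text
t: 23.65
eef_pos: [0.6215, 0.1949, 0.229]
ee_rot: [-3.14, 0.0, -1.543]
force: [-4.2, -1.3, 11.6]
width: 0.0004
```

Contact at roll-top height 51 mm with 11.6 N: the lever is at its lower stop. I retreat and check.

>>> send_rows(motion=[{"offset": [0, 0, -3], "turn": 0}, {"offset": [0, 0, -8], "turn": 0}, {"offset": [0, 0, -13], "turn": 0}, {"offset": [-5, 0, -15], "turn": 0}, {"offset": [-10, 0, -15], "turn": 0}, {"offset": [-10, 0, -15], "turn": 0}])

```text
t: 24.25
eef_pos: [0.6182, 0.2991, 0.3783]
ee_rot: [-3.139, 0.002, -1.54]
force: [-1.0, 0.8, -1.2]
width: 0.0007
```

Run:
```python
from h import *
s=get_state();print(s['eef_pos'],s['force'],s['t'])
f=grab('scene'); a=cv2.resize(f['frame'][150:265,230:350],None,fx=3.8,fy=3.8,interpolation=cv2.INTER_CUBIC)
b=cv2.resize(f['frame'],(340,255)); c=cv2.resize(grab('top')['frame'],(340,255))
im=np.zeros((510,a.shape[1]+340,3),np.uint8); im[:a.shape[0],:a.shape[1]]=a; im[:255,-340:]=b; im[255:,-340:]=c
cv2.imwrite('pics/j.png',im)
```

```text
[0.61824935 0.29912856 0.37832281] [-1.0331114   0.76163442 -1.1984081 ] 24.25
```

View pics/j.png

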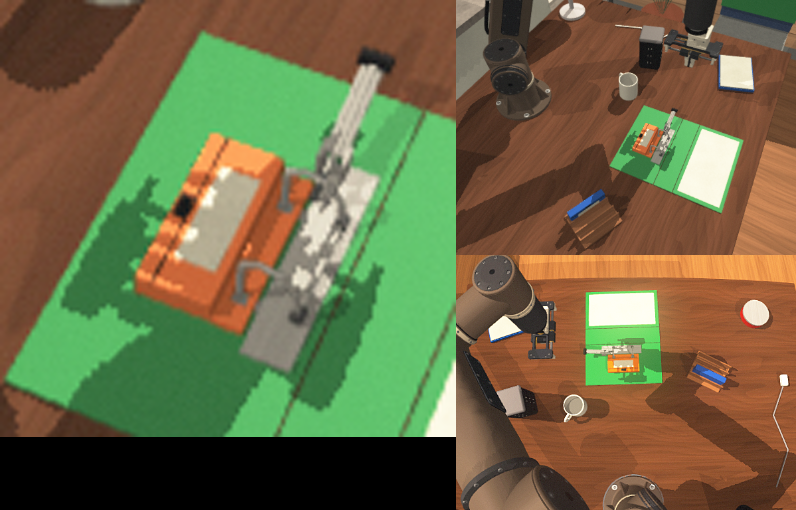

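The final picture shows the case flat with its label up, the rings shut on the posts at (285,205) and (240,295), and the lever down at (375,60). Blue case, mug and tower are in place.

```bash
python3 -c "
from station import *
print(job_done())"
```

```text
the job is handed in; nothing more can be done
None
```

The orange case is filed: it lies flat on the cover with its label up, both posts through its holes, and the rings are closed through it. I handed the job in at about 24 s of the 72 s allowed.

**What I did:** I pinched the thumb roll and swung the lever up until the rings stood open. I lifted the orange case from the rack, stood it on the desk, tipped it onto its back and took it across the 56 mm. I lowered it over the posts, which met no resistance, and it settled at the cover's height. Then I swung the lever down and pressed the roll.

**Last checks:**
- **Lever:** the roll met the fingers at 51 mm with 11.6 N, which is the height expected with the lever fully down.
- **Final picture:** the rings are on the posts, and the blue case, mug and tower look unmoved; I did not re-measure those three. The gripper is clear of everything.

**Disagreement:** the two cameras differed by 2 to 4 mm. I averaged them and corrected the final alignment from the hole's position relative to the tool. No check failed.

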